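# Put the rusks up in the wide jar and press every stopper home

### The arm

A 6-joint arm with a two-finger parallel gripper is mounted at the origin on a cart in front of the work surface, level with it; the furniture and walls round the work are solid. World frame = base frame: x ahead of the robot, y to its left, z up, the work surface at z = 0. Lengths are in m, angles in rad, forces in N, time in s.
With the tool pointing down it reaches from about 0.25 to 0.8 m from the base axis. Payload 8.5 kg.
Tool frame: the origin (TCP) lies midway between the tips of the shut fingers; the grasp point (between the pads) lies 19 mm behind it; z points along the fingers, y is the line along which they close (so a half turn about z gives the same grasp; the last joint's range is limited). The gripper opens to 85 mm and grips with 20 to 120 N. Pads are 22 mm wide; open, the fingers measure 114 mm over their backs; the gripper's body (76 mm by 85 mm) begins 54 mm behind the grasp point. The pads swing forward as they close: fully open they stand 13 mm farther back than shut.
Start: joints at [1.309, 0.238, -0.013, 1.319, 0, 1.571], TCP at [0.136, 0.507, 0.231] pointing down, gripper open.
Joint ranges: [-2.66, 2.66], [-1.03, 1.9], [-1.14, 1.46], [-1.82, 2.27], [-1.45, 1.34], [-3.14, 3.14]. Speed limits (rad/s): [2.22, 2.22, 2.79, 3.14, 3.14, 3.14].

### API

Orientations are given as [roll, pitch, yaw] about the fixed x, y, z axes, in that order (R = Rz(yaw) Ry(pitch) Rx(roll)).
In Python, from workcell import arm gives the robot as it stands.
- The arm moves only by the shell command python3 -m pendant 'ROWS' [FORCE]. ROWS is JSON, a list that holds one entry, the list of rows, each a list of 7 numbers: the turn, a rotation vector about the tool's x, y, z in degrees, then the shift along the tool's x, y, z in m, then the opening, from 0 (shut) to 1 (fully open). In form: [[[wx, wy, wz, x, y, z, fingers], ...]]. A call has 1 to 8 rows; each row is the pose to reach, as a shift and turn from the pose commanded when the call began, along the tool's axes at that moment; what a row does not reach only later rows make up. A row lasts 1/10 s, in which the tool goes at most 50 mm and 8.59 degrees, less where a joint would pass 70% of its speed; a pose out of reach is approached as far as the arm can. A call with a gripper value outside its range is refused whole. The fingers move at their own pace and stop on an object; FORCE is the grip in N (left out, the last holds). Time passes only in rows, so rows that repeat a pose let the fingers close. It gives the time, the measured TCP pose, the force, the opening and the grip force at its end, in the units of the state.
- arm.get_obs(): the state, without advancing time (a new reading comes with each control period).
- arm.snapshot(name): name is "scene" or "top" or "wrist"; returns (picture, depth): 420x560x3 uint8, red, green, blue; 420x560 float32, m along the optical axis (not along the pixel's ray), 0 where there is no reading.
- arm.camera_params(name): a dict with "fx", "fy", "cx", "cy" (pixels), "origin" and "attitude" of the camera in the world; the wrist camera has in their place "mount" (4x4, takes a point from camera to tool coordinates, whose origin is the TCP and whose axes are the flange's). Camera axes: x right, y up, looking along -z (the intrinsics and any distortion apply to the point x, -y, -z); pixel columns grow to the right and rows downward; lengths in m; the calibration is good to about 2 mm. A picture is of the moment at which its call begins: read the wrist's pose just before it. camera_params takes no time and is no camera call.
- arm.sign_off(): hands the job in; it is judged then, once.
The state is a dict: "clock": time; "joint_pos": joint angles; "qvel": joint speeds; "tau": joint torques, N m; "eef_pos": TCP position; "eef_rot": TCP orientation; "contact_force": force on the tool from outside, world axes, zero at the start; "torque": the same for the moment, N m; "gripper_width": opening from 0.0 (shut) to 1.0 (fully open); "grip_force": force on a finger pad.
Only numpy, scipy, OpenCV 4.12 (cv2) and the standard library are available. Lean on these libraries where they do the work, as an engineer would, in place of code of your own. Each camera call takes 0.05 s, during which the arm holds its last target. There are 200 camera calls.

### The job

Put the rusks away: tip them from the steel scoop into the wide jar without fingering them, then close that jar with the wide stopper, and stand the empty scoop back on the range. Close the nut jars too: press every small stopper there is into a small jar of its own (any of them; a spare jar stays open). Each stopper goes in against a tight rubber seal: push straight down until the force rises because its shoulder sits flat on the rim, then stop without forcing it, and leave the salt shaker where it stands.

Things in the scene. Friction and masses are not known exactly. Their poses are not given: they have to be found in the camera images.
- scoop: Steel weighing scoop: a trough 170 mm long (x), 60 mm wide (y), 26 mm deep, 3 mm sheet; closed at the back (-x), open at the pouring lip (+x, no wall). Origin: centre of its underside. An arched handle bridges the middle. Rusks start to slide when it is tipped lip-down by about 25 degrees; 40 degrees empties it. 220 g.
- scoop_handle (a point): Centre of the scoop's handle bar, 74 mm above the scoop's underside: a 14 x 14 mm bar lying across the scoop (along the scoop's y), free length 54 mm; pinch it from above with the fingers closing along the scoop's x.
- scoop_lip (a point): Middle of the scoop's pouring lip: 85 mm from the scoop's centre along its +x, 3 mm above its underside.
- wide_jar: The wide stoneware jar, heavy and fixed: 100 mm across, 115 mm tall, bore 87 mm, floor 6 mm thick, empty. Origin at the centre of its underside.
- wide_jar_mouth (a point): Centre of the wide jar's mouth, level with its rim. A springy rubber seal ring 8 mm down narrows the bore to 80 mm: a stopper laid in stops with its shoulder about 10 mm above the rim, then needs about 8 N to slide on until the shoulder meets the rim, where the force rises steeply. When home, the stopper's origin is 22 mm below this point.
- wide_stopper: The wide jar's turned oak stopper. From its origin (centre of the plug's foot) upward: plug 22 mm long, 77 mm across at the foot, tapering over 12 mm to 84 mm; a shoulder disc 96 mm across from 22 to 28 mm; a cylindrical knob 28 mm across from 28 to 72 mm. Stands upright on its foot at the start. 120 g.
- jar1: Small stoneware jar, one of four alike, heavy and fixed: 62 mm across, 65 mm tall, bore 49 mm, half full of hazelnuts. Origin at the centre of its underside.
- jar1_mouth (a point): Centre of the small jar's mouth, level with its rim. A springy rubber seal ring 8 mm down narrows the bore to 42 mm: a stopper laid in stops with its shoulder about 10 mm above the rim, then needs about 8 N to slide on until the shoulder meets the rim, where the force rises steeply. When home, the stopper's origin is 22 mm below this point.
- jar2: Small stoneware jar, one of four alike, heavy and fixed: 62 mm across, 65 mm tall, bore 49 mm, half full of hazelnuts. Origin at the centre of its underside.
- jar2_mouth (a point): Centre of the small jar's mouth, level with its rim. A springy rubber seal ring 8 mm down narrows the bore to 42 mm: a stopper laid in stops with its shoulder about 10 mm above the rim, then needs about 8 N to slide on until the shoulder meets the rim, where the force rises steeply. When home, the stopper's origin is 22 mm below this point.
- jar3: Small stoneware jar, one of four alike, heavy and fixed: 62 mm across, 65 mm tall, bore 49 mm, half full of hazelnuts. Origin at the centre of its underside.
- jar3_mouth (a point): Centre of the small jar's mouth, level with its rim. A springy rubber seal ring 8 mm down narrows the bore to 42 mm: a stopper laid in stops with its shoulder about 10 mm above the rim, then needs about 8 N to slide on until the shoulder meets the rim, where the force rises steeply. When home, the stopper's origin is 22 mm below this point.
- jar4: Small stoneware jar, one of four alike, heavy and fixed: 62 mm across, 65 mm tall, bore 49 mm, half full of hazelnuts. Origin at the centre of its underside.
- jar4_mouth (a point): Centre of the small jar's mouth, level with its rim. A springy rubber seal ring 8 mm down narrows the bore to 42 mm: a stopper laid in stops with its shoulder about 10 mm above the rim, then needs about 8 N to slide on until the shoulder meets the rim, where the force rises steeply. When home, the stopper's origin is 22 mm below this point.
- stopper1: Small turned oak stopper (three or four alike; absent: None), fits any small jar. Origin: centre of the plug's foot. Upward from it: plug 22 mm long, 39 mm across at the foot, tapering over 12 mm to 46 mm; shoulder disc 58 mm across at 22 to 28 mm; cylindrical knob 24 mm across at 28 to 72 mm, pinched from above. Stands upright on its foot at the start. 50 g.
- stopper2: Small turned oak stopper (three or four alike; absent: None), fits any small jar. Origin: centre of the plug's foot. Upward from it: plug 22 mm long, 39 mm across at the foot, tapering over 12 mm to 46 mm; shoulder disc 58 mm across at 22 to 28 mm; cylindrical knob 24 mm across at 28 to 72 mm, pinched from above. Stands upright on its foot at the start. 50 g.
- stopper3: Small turned oak stopper (three or four alike; absent: None), fits any small jar. Origin: centre of the plug's foot. Upward from it: plug 22 mm long, 39 mm across at the foot, tapering over 12 mm to 46 mm; shoulder disc 58 mm across at 22 to 28 mm; cylindrical knob 24 mm across at 28 to 72 mm, pinched from above. Stands upright on its foot at the start. 50 g.
- stopper4: Small turned oak stopper (three or four alike; absent: None), fits any small jar. Origin: centre of the plug's foot. Upward from it: plug 22 mm long, 39 mm across at the foot, tapering over 12 mm to 46 mm; shoulder disc 58 mm across at 22 to 28 mm; cylindrical knob 24 mm across at 28 to 72 mm, pinched from above. Stands upright on its foot at the start. 50 g.
- rusk1: Rusk, a hard chunky biscuit with rounded sides, 42 mm (its y) x 28 mm (its x) x 17 mm, lying flat across the scoop; origin at the centre of its underside. Two to four are there (absent ones read None). 20 g.
- rusk2: Rusk, a hard chunky biscuit with rounded sides, 42 mm (its y) x 28 mm (its x) x 17 mm, lying flat across the scoop; origin at the centre of its underside. Two to four are there (absent ones read None). 20 g.
- rusk3: Rusk, a hard chunky biscuit with rounded sides, 42 mm (its y) x 28 mm (its x) x 17 mm, lying flat across the scoop; origin at the centre of its underside. Two to four are there (absent ones read None). 20 g.
- rusk4: Rusk, a hard chunky biscuit with rounded sides, 42 mm (its y) x 28 mm (its x) x 17 mm, lying flat across the scoop; origin at the centre of its underside. Two to four are there (absent ones read None). 20 g.
- salt_shaker: Steel salt shaker at the left, beside the jars and stoppers, 44 mm across, 90 mm tall; to be left alone. Origin at its underside.

How it is judged:
By the outcome, as a careful person would: the job done as asked, in the order asked, and still so for the second after the job is handed in, with the robot touching nothing.
Of stopper1, stopper2, stopper3, stopper4 only 3 to 4 are there at a start; the rules pass over those that are not, and their reading is None.
Of rusk1, rusk2, rusk3, rusk4 only 2 to 4 are there at a start; the rules pass over those that are not, and their reading is None.
At some moment in a run one of stopper1, stopper2, stopper3, stopper4, wide_stopper may be knocked a few centimetres aside while the robot is not near it.
It also fails if it takes over 200 s, if anything falls off the work surface, if the arm or the gripper's body presses on something with over 40 N, if the wrist force passes 120 N, or if a joint passes its speed limit or range.

## Working session

There is one attempt and no reset: what is moved stays moved. The work goes in short steps, Python scripts to look and compute and a shell command to move; the robot and the scene stay as the last step left them, time stands still between calls to the robot, and variables do not carry over. Pictures are saved under pics/ and viewed, at most 14 in all, crops included, and the job is handed in when it is done.

```bash
mkdir -p pics; cat > h.py <<'E'
import numpy as np, cv2
from scipy.spatial.transform import Rotation as R
from workcell import arm
def snap(n,f=None):
    o=arm.get_obs(); p=arm.camera_params(n); im,d=arm.snapshot(n)
    if n=="wrist":
        T=np.eye(4); T[:3,:3]=R.from_euler('xyz',o['eef_rot']).as_matrix(); T[:3,3]=o['eef_pos']; M=T@np.array(p['mount'])
    else:
        M=np.eye(4); a=np.array(p['attitude']); M[:3,:3]=a if a.shape==(3,3) else R.from_euler('xyz',a).as_matrix(); M[:3,3]=p['origin']
    if f: cv2.imwrite(f'pics/{f}.png',im[:,:,::-1])
    return im,d,p,M
def cloud(d,p,M):
    v,u=np.mgrid[:d.shape[0],:d.shape[1]]
    P=np.stack([(u-p['cx'])/p['fx']*d,-(v-p['cy'])/p['fy']*d,-d],-1)
    return P@M[:3,:3].T+M[:3,3]
def toolrel(target):
    o=arm.get_obs(); return R.from_euler('xyz',o['eef_rot']).as_matrix().T@(np.array(target)-o['eef_pos'])
E
python3 - <<'E'
from h import *
for n in ("top","scene","wrist"):
    print(n,arm.camera_params(n))
    im,d,p,M=snap(n,n+"0"); print(M.round(3).tolist(),(d>0).mean(),d.max())
    np.savez(n+"0.npz",im=im,d=d,c=cloud(d,p,M))
print(arm.get_obs())
E
```

```text
top {'fx': 526.5011354042563, 'fy': 526.5011354042563, 'cx': 275.1178423179939, 'cy': 208.88532452060525, 'origin': array([0.35913611, 0.03563999, 1.42179217]), 'attitude': array([ 0.13521491, -0.00926351, -1.5967733 ])}
[[-0.026, 0.991, -0.135, 0.359], [-1.0, -0.024, 0.013, 0.036], [0.009, 0.135, 0.991, 1.422], [0.0, 0.0, 0.0, 1.0]] 0.9958630952380952 2.4071562
scene {'fx': 519.224609200332, 'fy': 519.224609200332, 'cx': 277.7310581305703, 'cy': 209.12944940324664, 'origin': array([-0.04692236, -0.69263585,  0.88799121]), 'attitude': array([ 0.87109965, -0.02119093, -0.66825467])}
[[0.785, 0.386, -0.485, -0.047], [-0.619, 0.516, -0.592, -0.693], [0.021, 0.765, 0.644, 0.888], [0.0, 0.0, 0.0, 1.0]] 0.9958673469387755 3.0031104
wrist {'fx': 293.9957348917356, 'fy': 293.9957348917356, 'cx': 278.31302028979434, 'cy': 208.70106137815043, 'mount': array([[ 6.45604773e-04,  9.61657153e-01,  2.74253722e-01,
         6.91653867e-02],
       [ 9.99999781e-01, -6.61435285e-04, -3.47512464e-05,
         7.78728974e-04],
       [ 1.47982304e-04,  2.74253684e-01, -9.61657369e-01,
        -1.427080
[... 220 characters left out ...]
11904761905 1.4857998
{'clock': 0.15, 'joint_pos': array([ 1.30899939e+00,  2.38647126e-01, -1.40677738e-02,  1.31920741e+00,
       -1.22281977e-05,  1.57081354e+00]), 'qvel': array([ 0.00018668, -0.00182378,  0.0016964 , -0.0011    ,  0.00039816,
        0.00187968]), 'tau': array([-2.28752615e-04, -5.39081454e+01,  3.46597588e+01,  1.43635811e-02,
       -6.95967879e-05, -1.25497829e-05]), 'eef_pos': array([0.13579777, 0.50679467, 0.23082034]), 'eef_rot': array([-3.14046667e+00,  1.22475675e-05,  2.87977852e+00]), 'contact_force': array([-0.29508287, -0.05888278,  0.20558773]), 'torque': array([-0.03950728, -0.01164607,  0.03411685]), 'grip_force': 0.0, 'gripper_width': 1.003481592666256}
```

View pics/top0.png

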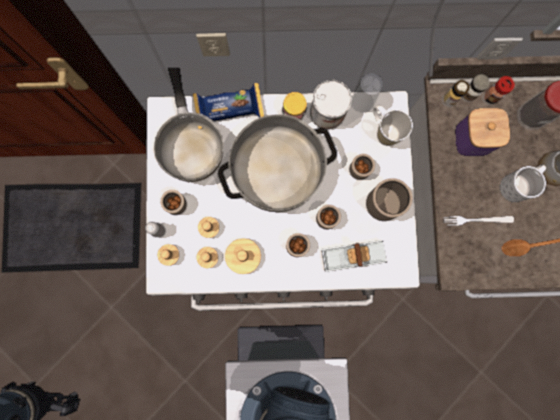

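View pics/scene0.png

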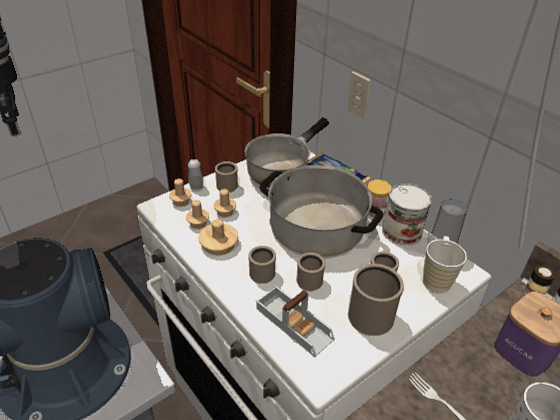

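The top view shows jars at pixels (173,203), (329,216), (298,244) and (362,166), and the wide jar at (390,200). Three small stoppers stand at (208,227), (168,254) and (207,257), with the wide one at (242,256), the scoop at (355,255) and the shaker at (154,229).

```bash
cat > m.py <<'E'
from h import *
def blobs(c,lo,hi,x=(0.1,.75),y=(-.4,.5),amin=8):
    m=((c[...,2]>lo)&(c[...,2]<hi)&(c[...,0]>x[0])&(c[...,0]<x[1])&(c[...,1]>y[0])&(c[...,1]<y[1])).astype(np.uint8)
    n,l,s,ce=cv2.connectedComponentsWithStats(m)
    for i in range(1,n):
        if s[i,4]<amin: continue
        P=c[l==i]; mn=P.min(0);mx=P.max(0)
        print(ce[i].round(),s[i,4],'mean',P.mean(0).round(4),'mid',((mn+mx)/2).round(4),'ext',(mx-mn).round(3))
E
python3 - <<'E'
from m import *
z=np.load('top0.npz'); c=z['c']
for lo,hi in((.015,.05),(.055,.08),(.08,.13)):
    print(lo,hi); blobs(c,lo,hi,x=(.2,.72),y=(-.35,.42))
im=z['im'][:,:,::-1]; a=cv2.resize(im[225:285,305:405],None,fx=6,fy=6,interpolation=cv2.INTER_CUBIC)
s=np.load('scene0.npz'); b=cv2.resize(s['im'][270:360,245:345,::-1],(600,540),interpolation=cv2.INTER_CUBIC)
o=np.zeros((600,800,3),np.uint8); o[:240,:400]=cv2.resize(a,(400,240)); o[:360,400:800]=cv2.resize(b,(400,360)); cv2.imwrite('pics/c1.png',o)
E
```

```text
0.015 0.05
[389. 144.] 13 mean [ 0.7174 -0.2945  0.0379] mid [ 0.7172 -0.2954  0.0335] ext [0.005 0.022 0.032]
[319. 161.] 102 mean [ 0.675  -0.1038  0.028 ] mid [ 0.6659 -0.0991  0.0323] ext [0.107 0.022 0.034]
[235. 160.] 75 mean [0.6846 0.1221 0.0288] mid [0.6782 0.1195 0.0325] ext [0.083 0.016 0.035]
[171. 165.] 266 mean [0.677  0.2967 0.0234] mid [0.6793 0.2793 0.0322] ext [0.081 0.088 0.034]
[217. 156.] 42 mean [0.6993 0.1708 0.0193] mid [0.6974 0.1707 0.0204] ext [0.045 0.021 0.01 ]
[189. 155.] 13 mean [0.7046 0.2498 0.017 ] mid [0.7034 0.25   0.0176] ext [0.016 0.014 0.004]
[363. 165.] 192 mean [ 0.6626 -0.2229  0.0293] mid [ 0.6617 -0.2218  0.0315] ext [0.042 0.042 0.033]
[194. 162.] 9 mean [0.6845 0.2354 0.0165] mid [0.6838 0.2349 0.018 ] ext [0.015 0.012 0.006]
[356. 174.] 65 mean [ 0.6385 -0.2014  0.0315] mid [ 0.6467 -0.209   0.0314] ext [0.041 0.044 0.032]
[210. 169.] 12 mean [0.6647 0.1906 0.0173] mid [0.665  0.1915 0.0184] ext [0.02  0.017 0.006]
[188. 168.] 9 mean [0.6669 0.2503 0.0166] mid [0.6665 0.25   0.0168] ext [0.014 0.008 0.003]
[193. 171.] 11 mean [0.6595 0.
[... 4056 characters left out ...]
026 0.017]
[205. 256.] 74 mean [0.4253 0.1997 0.0699] mid [0.4257 0.2    0.0695] ext [0.021 0.023 0.019]
0.08 0.13
[395. 139.] 43 mean [ 0.7136 -0.2969  0.0947] mid [ 0.7143 -0.3007  0.0931] ext [0.009 0.047 0.024]
[272. 174.] 977 mean [0.631  0.0247 0.0965] mid [0.6282 0.0086 0.0959] ext [0.183 0.31  0.031]
[185. 164.] 220 mean [0.6625 0.2485 0.087 ] mid [0.6708 0.2391 0.088 ] ext [0.098 0.18  0.016]
[392. 197.] 561 mean [ 0.5605 -0.2785  0.1073] mid [ 0.5599 -0.278   0.1006] ext [0.098 0.1   0.041]
[152. 227.] 117 mean [0.5016 0.3332 0.0862] mid [0.5009 0.3334 0.0875] ext [0.028 0.031 0.015]
[359. 254.] 71 mean [ 0.4207 -0.1908  0.0826] mid [ 0.4201 -0.1902  0.0837] ext [0.056 0.016 0.007]
```

View pics/c1.png

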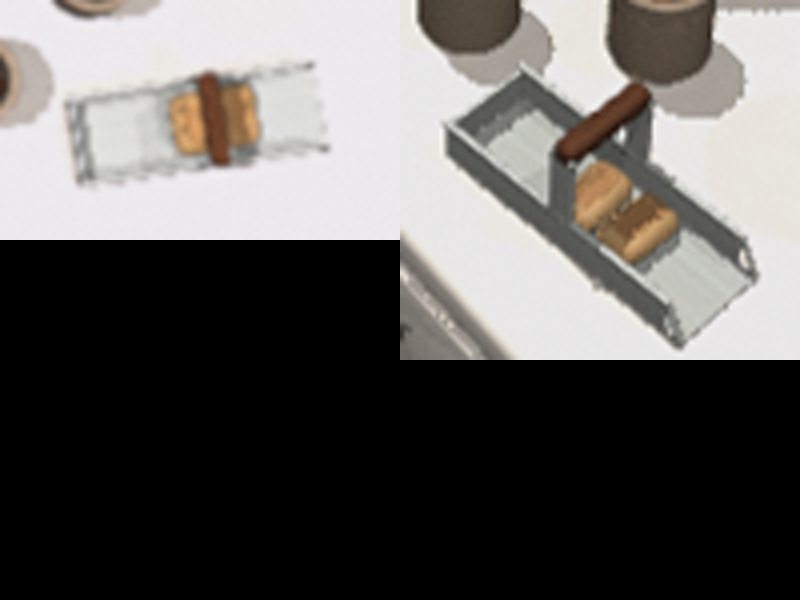

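The close crop shows two rusks beside the bar, with the closed back at the left (+y) and the lip at the right (-y), so scoop yaw is about -83°. I'll go for the scoop.

```bash
cat >> h.py <<'E'
def go(x,y,z,yaw,tilt=0,world=False):
    "print tool-frame row to TCP target; yaw = angle of tool x (deg), tilt about tool x after"
    o=arm.get_obs(); A=R.from_euler('xyz',o['eef_rot'])
    B=R.from_euler('xyz',[180,0,yaw],degrees=True)*R.from_euler('x',tilt,degrees=True)
    w=(A.inv()*B).as_rotvec(degrees=True); s=A.inv().apply(np.array([x,y,z])-o['eef_pos'])
    print('row',w.round(1).tolist(),s.round(4).tolist())
E
python3 -c "
from h import *
go(.42,-.19,.23,187); go(.42,-.19,.15,187)"
```

```text
row [-0.1, -0.0, -22.0] [-0.4549, -0.5995, 0.0015]
row [-0.1, -0.0, -22.0] [-0.4549, -0.5994, 0.0815]
```

```bash
python3 -m pendant '[[[0,0,-22,-0.455,-0.6,0,1],[0,0,-22,-0.455,-0.6,0,1],[0,0,-22,-0.455,-0.6,0,1],[0,0,-22,-0.455,-0.6,0,1],[0,0,-22,-0.455,-0.6,0,1],[0,0,-22,-0.455,-0.6,0,1],[0,0,-22,-0.455,-0.6,0,1],[0,0,-22,-0.455,-0.6,0,1]]]' 60
python3 -c "
from h import *
go(.42,-.19,.2,187)"
```

```text
clock: 0.95
eef_pos: [0.2867, 0.1354, 0.2314]
eef_rot: [3.141, 0.001, -3.019]
contact_force: [1.4, 1.0, 0.6]
gripper_width: 0.998
grip_force: 0.0
row [0.0, 0.0, 0.0] [-0.0924, -0.3393, 0.0315]
```

```bash
python3 -m pendant '[[[0,0,0,-0.092,-0.34,0.031,1],[0,0,0,-0.092,-0.34,0.031,1],[0,0,0,-0.092,-0.34,0.031,1],[0,0,0,-0.092,-0.34,0.031,1],[0,0,0,-0.092,-0.34,0.031,1],[0,0,0,-0.092,-0.34,0.031,1],[0,0,0,-0.092,-0.34,0.031,1],[0,0,0,-0.092,-0.34,0.031,1]]]'
python3 -c "
from m import *
im,d,p,M=snap('wrist','w1'); c=cloud(d,p,M)
blobs(c,.07,.1,x=(.35,.49),y=(-.27,-.1)); blobs(c,.02,.04,x=(.35,.49),y=(-.3,-.08),amin=40)
go(.42,-.19,.055,187)"
```

```text
clock: 1.75
eef_pos: [0.4209, -0.1935, 0.1992]
eef_rot: [-3.141, -0.0, -3.024]
contact_force: [-0.3, 0.6, -0.3]
gripper_width: 0.999
grip_force: 0.0
[283. 198.] 1000 mean [ 0.4159 -0.1896  0.0801] mid [ 0.4183 -0.1896  0.0764] ext [0.062 0.022 0.013]
[311. 182.] 1106 mean [ 0.4082 -0.1587  0.0271] mid [ 0.4127 -0.1851  0.0297] ext [0.068 0.169 0.019]
[259. 190.] 249 mean [ 0.4239 -0.2147  0.0206] mid [ 0.4238 -0.215   0.0211] ext [0.032 0.019 0.002]
[245. 213.] 288 mean [ 0.4511 -0.227   0.0267] mid [ 0.4512 -0.2283  0.0287] ext [0.011 0.069 0.017]
row [0.0, -0.1, -0.2] [-0.0005, 0.0017, 0.1443]
```

View pics/w1.png

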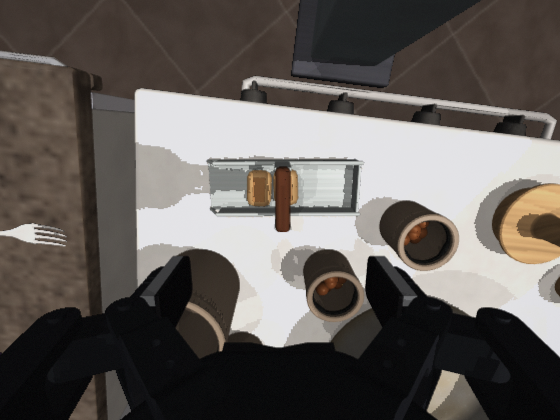

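The wrist view shows the scoop square to the tool, its bar at pixel (283,198) and two rusks at (259,190) and (292,190). I'll descend and grip.

```bash
python3 -m pendant '[[[0,0,0,0.001,0.002,0.144,1],[0,0,0,0.001,0.002,0.144,1],[0,0,0,0.001,0.002,0.144,1],[0,0,0,0.001,0.002,0.144,1],[0,0,0,0.001,0.002,0.144,0],[0,0,0,0.001,0.002,0.144,0],[0,0,0,0.001,0.002,0.144,0],[0,0,0,0.001,0.002,0.144,0]]]' 80
python3 -m pendant '[[[0,0,0,0,0,0,0],[0,0,0,0,0,0,0],[0,0,0,0,0,-0.01,0],[0,0,0,0,0,-0.03,0],[0,0,0,0,0,-0.06,0],[0,0,0,0,0,-0.09,0],[0,0,0,0,0,-0.12,0],[0,0,0,0,0,-0.12,0]]]'
python3 - <<'E'
from m import *
p=np.array([np.cos(np.radians(-83)),np.sin(np.radians(-83))]); J=np.array([.56,-.278])
for th,off,lz in((0,-.03,.15),(20,-.025,.135),(32,-.02,.13),(42,-.015,.13),(48,-.015,.13)):
    t=np.radians(th); f=lambda x,z:np.array([x*np.cos(t)+z*np.sin(t),-x*np.sin(t)+z*np.cos(t)])
    T=f(0,.055)-f(.085,.003)   # lip -> TCP
    xy=J+p*(off+T[0]); print(th,xy.round(4),round(lz+T[1],4)); go(*xy,lz+T[1],187,-th)
im,d,pp,M=snap('wrist','w2')
E
```

```text
clock: 2.6
eef_pos: [0.4192, -0.1876, 0.0579]
eef_rot: [-3.14, 0.003, -3.019]
contact_force: [0.3, -0.4, -0.4]
gripper_width: 0.327
grip_force: 0.0
clock: 3.4
eef_pos: [0.4198, -0.188, 0.1803]
eef_rot: [-3.138, 0.005, -3.02]
contact_force: [1.1, -1.2, -3.2]
gripper_width: 0.147
grip_force: 78.3
0 [ 0.546  -0.1639] 0.202
row [-0.2, 0.3, -0.0] [-0.1283, 0.0085, -0.021]
20 [ 0.5494 -0.1916] 0.2129
row [-20.2, 0.3, 0.0] [-0.1283, -0.0195, -0.0319]
32 [ 0.5521 -0.214 ] 0.2191
row [-32.2, 0.3, 0.1] [-0.1284, -0.042, -0.038]
42 [ 0.5547 -0.235 ] 0.2255
row [-42.2, 0.3, 0.1] [-0.1284, -0.0632, -0.0443]
48 [ 0.5559 -0.245 ] 0.228
row [-48.2, 0.3, 0.1] [-0.1284, -0.0734, -0.0468]
```

View pics/w2.png

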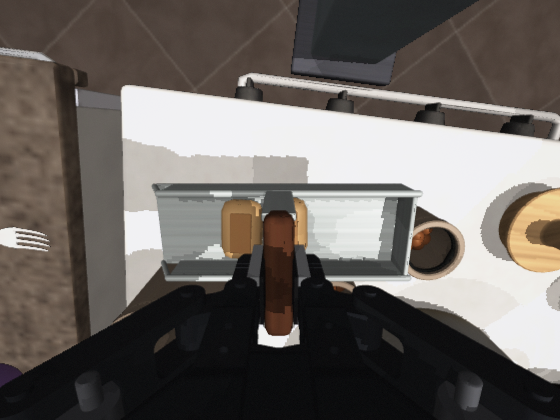

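The scoop is held level with both rusks aboard, at (240,230) and (298,222). I'll carry it over the wide jar.

```bash
python3 -m pendant '[[[0,0,0,0,0,-0.021,0],[0,0,0,-0.015,0,-0.021,0],[0,0,0,-0.04,0,-0.021,0],[0,0,0,-0.07,0.004,-0.021,0],[0,0,0,-0.1,0.0085,-0.021,0],[0,0,0,-0.12,0.0085,-0.021,0],[0,0,0,-0.128,0.0085,-0.021,0],[0,0,0,-0.128,0.0085,-0.021,0]]]'
python3 -m pendant '[[[-7,0,0,0,-0.010,-0.004,0],[-14,0,0,0,-0.02,-0.008,0],[-20,0,0,0,-0.028,-0.011,0],[-20,0,0,0,-0.028,-0.011,0]]]'
python3 - <<'E'
from m import *
snap('scene','s2')
im=cv2.imread('pics/s2.png')[180:360,240:460]; cv2.imwrite('pics/s2c.png',cv2.resize(im,None,fx=3,fy=3))
E
```

```text
clock: 4.25
eef_pos: [0.5446, -0.1627, 0.1956]
eef_rot: [3.141, -0.002, -3.019]
contact_force: [-0.2, -0.3, -2.5]
gripper_width: 0.141
grip_force: 78.4
clock: 4.65
eef_pos: [0.5466, -0.1939, 0.2064]
eef_rot: [2.789, -0.003, -3.024]
contact_force: [-0.4, -0.3, -4.7]
gripper_width: 0.144
grip_force: 78.7
```

View pics/s2c.png

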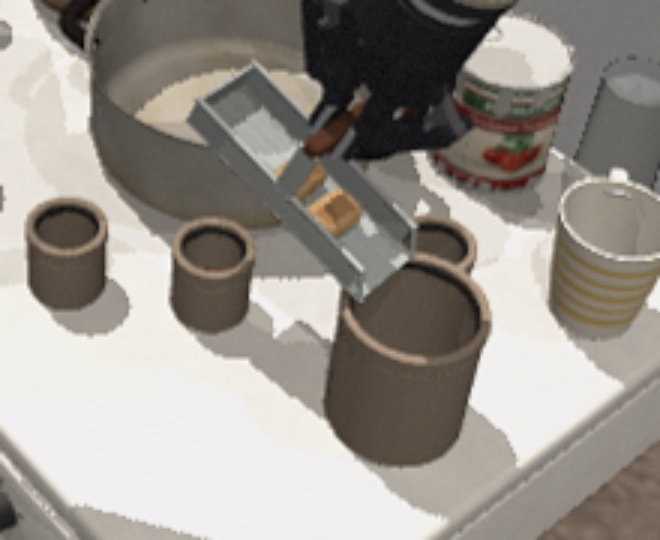

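Tilted to 20°, the lip at (385,285) in the crop is inside the mouth's near edge and the rusks have not moved. I'll continue tipping slowly.

```bash
python3 - <<'E'
from m import *
p=np.array([np.cos(np.radians(-83)),np.sin(np.radians(-83))]); J=np.array([.56,-.278])
for th in (26,31,36,41,46):
    off,lz=-.024,.127
    t=np.radians(th); f=lambda x,z:np.array([x*np.cos(t)+z*np.sin(t),-x*np.sin(t)+z*np.cos(t)])
    T=f(0,.058)-f(.085,.003)
    xy=J+p*(off+T[0]); print(th,xy.round(4),round(lz+T[1],4)); go(*xy,lz+T[1],187,-th)
E
```

```text
26 [ 0.5507 -0.2023] 0.2137
row [-6.0, -0.1, -0.2] [-0.0029, -0.0067, -0.0099]
31 [ 0.5516 -0.21  ] 0.2179
row [-11.0, -0.1, -0.2] [-0.0029, -0.0126, -0.0166]
36 [ 0.5526 -0.218 ] 0.2215
row [-16.0, -0.0, -0.2] [-0.0029, -0.0189, -0.0227]
41 [ 0.5537 -0.2263] 0.2243
row [-21.0, -0.0, -0.3] [-0.003, -0.0258, -0.0282]
46 [ 0.5547 -0.2348] 0.2264
row [-26.0, -0.0, -0.3] [-0.003, -0.0332, -0.0331]
```

```bash
python3 -m pendant '[[[-6,0,0,-0.003,-0.007,-0.010,0],[-8.5,0,0,-0.003,-0.010,-0.0135,0],[-11,0,0,-0.003,-0.0125,-0.0165,0],[-13,0,0,-0.003,-0.015,-0.019,0],[-16,0,0,-0.003,-0.019,-0.023,0],[-18,0,0,-0.003,-0.022,-0.025,0],[-21,0,0,-0.003,-0.026,-0.028,0],[-21,0,0,-0.003,-0.026,-0.028,0]]]'
python3 -m pendant '[[[-3,0,0,0,-0.002,-0.0005,0],[-5,0,0,0,-0.003,-0.0008,0],[-5,0,0,0,-0.003,-0.0008,0],[-5,0,0,0,-0.003,-0.0008,0],[-5,0,0,0,-0.003,-0.0008,0],[-5,0,0,0,-0.003,-0.0008,0]]]'
python3 - <<'E'
from m import *
snap('scene','s3');snap('top','t3')
im=cv2.imread('pics/s3.png')[180:360,240:460]; b=cv2.imread('pics/t3.png')[130:290,300:440]
cv2.imwrite('pics/s3c.png',np.hstack([cv2.resize(im,(440,360)),cv2.resize(b,(315,360))]))
E
```

```text
clock: 5.5
eef_pos: [0.5542, -0.2246, 0.2245]
eef_rot: [2.426, -0.002, -3.019]
contact_force: [0.4, 0.4, -2.0]
gripper_width: 0.148
grip_force: 79.0
clock: 6.1
eef_pos: [0.5551, -0.2266, 0.2252]
eef_rot: [2.341, 0.001, -3.019]
contact_force: [-0.4, -0.8, -1.6]
gripper_width: 0.147
grip_force: 79.0
```

View pics/s3c.png

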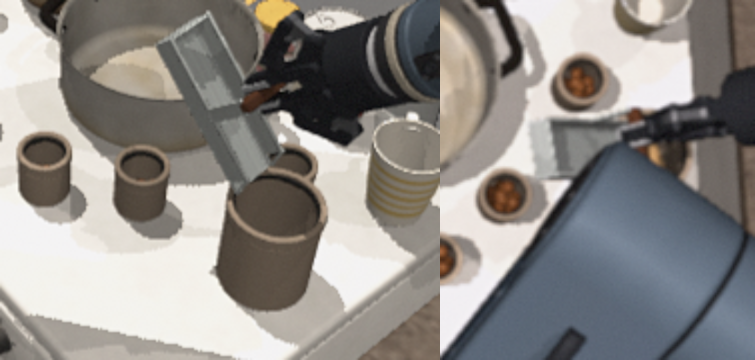

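The scoop is empty: no rusks are in the trough or on the table. I'll level it and return it.

```bash
python3 -c "
from h import *
go(.555,-.227,.265,187,-46); go(.546,-.16,.25,187,0)"
```

```text
row [-0.1, 0.0, 0.0] [0.0001, 0.0287, -0.028]
row [45.9, 0.0, 0.0] [0.0008, 0.0649, 0.031]
```

```bash
python3 -m pendant '[[[0,0,0,0,0.028,-0.028,0],[8,0,0,0,0.034,-0.018,0],[16,0,0,0,0.04,-0.008,0],[24,0,0,0,0.046,0.002,0],[32,0,0,0,0.054,0.013,0],[40,0,0,0,0.06,0.024,0],[46,0,0,0,0.065,0.031,0],[46,0,0,0,0.065,0.031,0]]]'
python3 -c "
from h import *
go(.415,-.19,.2,187); go(.415,-.19,.059,187)"
```

```text
clock: 7.0
eef_pos: [0.5459, -0.1568, 0.2513]
eef_rot: [-3.139, 0.002, -3.015]
contact_force: [-0.2, 0.0, -1.7]
gripper_width: 0.148
grip_force: 79.0
row [-0.2, 0.1, 0.2] [0.1341, -0.0163, 0.0511]
row [-0.2, 0.1, 0.2] [0.1344, -0.0159, 0.1921]
```

```bash
python3 -m pendant '[[[0,0,0,0.05,-0.01,0,0],[0,0,0,0.1,-0.016,0.0,0],[0,0,0,0.134,-0.016,0.03,0],[0,0,0,0.134,-0.016,0.08,0],[0,0,0,0.134,-0.016,0.13,0],[0,0,0,0.134,-0.016,0.17,0],[0,0,0,0.134,-0.016,0.185,0],[0,0,0,0.134,-0.016,0.185,0]]]'
python3 -m pendant '[[[0,0,0,0,0,0.003,0],[0,0,0,0,0,0.006,0],[0,0,0,0,0,0.007,0],[0,0,0,0,0,0.007,0]]]'
```

```text
clock: 7.8
eef_pos: [0.4139, -0.1919, 0.0625]
eef_rot: [3.138, -0.004, -3.02]
contact_force: [-0.8, -0.0, -2.2]
gripper_width: 0.144
grip_force: 78.9
clock: 8.2
eef_pos: [0.4162, -0.1925, 0.0582]
eef_rot: [-3.141, 0.001, -3.019]
contact_force: [-0.1, 0.1, -2.6]
gripper_width: 0.146
grip_force: 79.0
```

```bash
python3 -m pendant '[[[0,0,0,0,0,0.002,0],[0,0,0,0,0,0.002,0],[0,0,0,0,0,0.002,0]]]'
```

```text
clock: 8.5
eef_pos: [0.4163, -0.1926, 0.0576]
eef_rot: [-3.14, 0.002, -3.019]
contact_force: [-4.9, 1.5, 22.1]
gripper_width: 0.144
grip_force: 82.3
```

Contact. Release and rise, then look into the jar and re-locate the stoppers.

```bash
python3 -m pendant '[[[0,0,0,0,0,-0.001,0],[0,0,0,0,0,-0.001,1],[0,0,0,0,0,-0.001,1],[0,0,0,0,0,-0.001,1],[0,0,0,0,0,-0.001,1],[0,0,0,0,0,-0.001,1],[0,0,0,0,0,-0.001,1],[0,0,0,0,0,-0.05,1]]]'
python3 -m pendant '[[[0,0,0,0,0,-0.04,1],[0,0,0,0,0,-0.09,1],[0,0,0,0,0,-0.12,1],[0,0,0,0,0.05,-0.12,1],[0,0,0,0,0.1,-0.12,1],[0,0,0,0,0.15,-0.12,1],[0,0,0,0,0.2,-0.12,1],[0,0,0,0,0.2,-0.12,1]]]'
cat > look.py <<'E'
from m import *
import sys
im,d,p,M=snap('top',sys.argv[1]); c=cloud(d,p,M)
print('knobs'); blobs(c,.066,.08,x=(.3,.56),y=(.05,.4),amin=15); print('shoulders'); blobs(c,.015,.05,x=(.3,.54),y=(.04,.4),amin=60)
print('scoop'); blobs(c,.07,.1,x=(.35,.48),y=(-.27,-.1))
b=cv2.imread(f'pics/{sys.argv[1]}.png')[130:300,140:430]; cv2.imwrite(f'pics/{sys.argv[1]}c.png',cv2.resize(b,(725,425),interpolation=cv2.INTER_CUBIC))
go(.426,.1065,.2,187)
E
python3 look.py t4
```

```text
clock: 9.3
eef_pos: [0.4125, -0.1908, 0.1018]
eef_rot: [3.137, -0.008, -3.019]
contact_force: [1.2, -0.1, -0.5]
gripper_width: 1.0
grip_force: 0.0
clock: 10.1
eef_pos: [0.3903, 0.0111, 0.2258]
eef_rot: [3.14, 0.0, -3.012]
contact_force: [-0.9, -1.0, -0.8]
gripper_width: 0.998
grip_force: 0.0
knobs
[207. 225.] 66 mean [0.5052 0.196  0.0712] mid [0.5053 0.1963 0.0712] ext [0.021 0.024 0.009]
[157. 230.] 26 mean [0.4961 0.3231 0.075 ] mid [0.4977 0.3268 0.0737] ext [0.025 0.018 0.012]
[165. 253.] 62 mean [0.4354 0.3026 0.0706] mid [0.4358 0.3021 0.0719] ext [0.021 0.023 0.012]
[242. 255.] 86 mean [0.4265 0.1062 0.0715] mid [0.4258 0.106  0.0721] ext [0.026 0.026 0.012]
[205. 256.] 66 mean [0.4257 0.2006 0.0711] mid [0.4256 0.2007 0.0725] ext [0.021 0.021 0.013]
shoulders
[209. 227.] 299 mean [0.5044 0.1949 0.0286] mid [0.506  0.196  0.0343] ext [0.058 0.056 0.029]
[161. 231.] 76 mean [0.4965 0.3209 0.0361] mid [0.5021 0.329  0.0329] ext [0.043 0.035 0.034]
[237. 256.] 588 mean [0.4267 0.1223 0.0283] mid [0.4266 0.1238 0.0322] ext [0.093 0.06  0.026]
[169. 254.] 298 mean [0.4345 0.3008 0.0281] mid [0.4344 0.3023 0.0325] ext [0.056 0.056 0.03 ]
[208. 257.] 307 mean [0.4253 0.1988 0.0281] mid [0.4263 0.1995 0.0326] ext [0.056 0.057 0.025]
scoop
[359. 255.] 136 mean [ 0.4164 -0.1927  0.0801] mid [ 0.4166 -0.1925  0.0797] ext [0.059 0.018 0.019]
row [0.0, 0.0, 0.4] [-0.0473, 0.0923, 0.0258]
```

View pics/t4c.png

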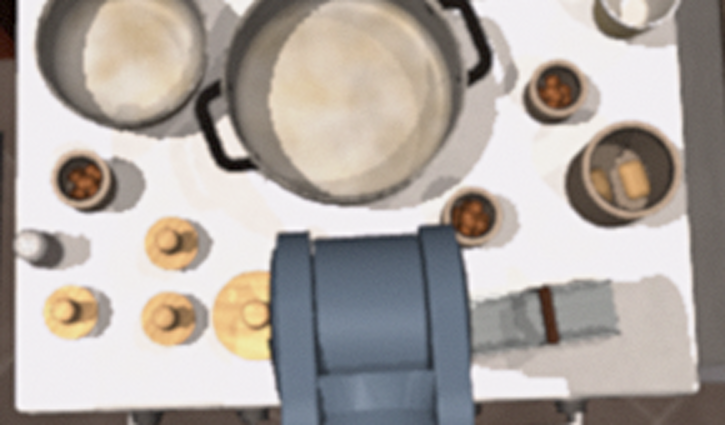

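Both rusks lie in the wide jar at (620,180), the scoop stands back, and the stoppers have not moved. Now I'll fetch the wide stopper.

```bash
python3 -m pendant '[[[0,0,0,-0.025,0.05,0.02,1],[0,0,0,-0.047,0.092,0.05,1],[0,0,0,-0.047,0.092,0.09,1],[0,0,0,-0.047,0.092,0.13,1],[0,0,0,-0.047,0.092,0.165,1],[0,0,0,-0.047,0.092,0.184,1],[0,0,0,-0.047,0.092,0.186,1],[0,0,0,-0.047,0.092,0.186,1]]]'
python3 -c "
from h import *
go(.426,.106,.039,187)"
```

```text
clock: 10.95
eef_pos: [0.4271, 0.1024, 0.0396]
eef_rot: [-3.141, -0.001, -3.021]
contact_force: [0.3, -0.6, 1.0]
gripper_width: 1.0
grip_force: 0.0
row [-0.0, -0.0, -0.1] [0.0006, 0.0037, 0.0006]
```

```bash
python3 -m pendant '[[[0,0,0,0.001,0.004,0,1],[0,0,0,0.001,0.004,0,0],[0,0,0,0.001,0.004,0,0],[0,0,0,0.001,0.004,0,0],[0,0,0,0.001,0.004,0,0],[0,0,0,0.001,0.004,0,0],[0,0,0,0.001,0.004,0,0],[0,0,0,0.001,0.004,0,0]]]' 60
python3 -m pendant '[[[0,0,0,0,0,-0.05,0],[0,0,0,0,0,-0.1,0],[0,0,0,0,0,-0.15,0],[0,0,0,0,0,-0.17,0]]]'
python3 -c "
from h import *
im,d,p,M=snap('wrist','w5'); c=cloud(d,p,M)
print(arm.get_obs()['eef_pos'])
go(.56,-.278,.21,187); go(.56,-.278,.14,187)"
```

```text
clock: 11.75
eef_pos: [0.4255, 0.1072, 0.04]
eef_rot: [3.142, 0.001, -3.019]
contact_force: [-2.1, 0.3, 5.8]
gripper_width: 0.311
grip_force: 58.6
clock: 12.15
eef_pos: [0.4267, 0.1074, 0.214]
eef_rot: [3.141, 0.005, -3.019]
contact_force: [0.6, 0.3, -2.3]
gripper_width: 0.313
grip_force: 59.8
[0.42741768 0.10756154 0.21517497]
row [0.0, 0.4, 0.0] [-0.0845, -0.3989, 0.0055]
row [0.0, 0.4, 0.0] [-0.084, -0.3989, 0.0755]
```

View pics/w5.png

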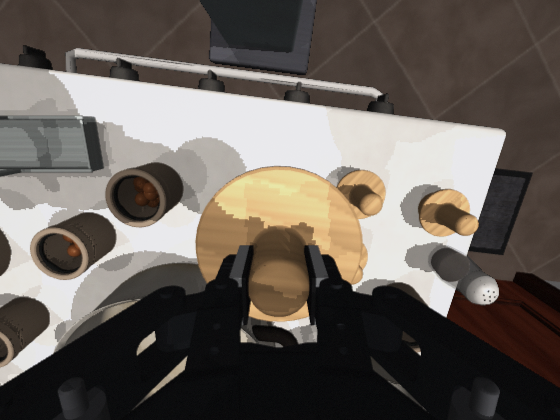

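The stopper hangs level in the fingers, knob at (280,270). I'll carry it over the wide jar.

```bash
python3 -m pendant '[[[0,0,0,-0.005,-0.03,0,0],[0,0,0,-0.015,-0.08,0,0],[0,0,0,-0.025,-0.13,0,0],[0,0,0,-0.035,-0.18,0,0],[0,0,0,-0.045,-0.23,0,0],[0,0,0,-0.055,-0.28,0,0],[0,0,0,-0.065,-0.33,0,0],[0,0,0,-0.075,-0.37,0,0]]]'
python3 -c "
from h import *
go(.56,-.278,.21,187); go(.56,-.278,.165,187)"
```

```text
clock: 13.0
eef_pos: [0.5447, -0.2533, 0.2087]
eef_rot: [3.141, -0.001, -3.02]
contact_force: [1.3, 0.5, -0.9]
gripper_width: 0.312
grip_force: 59.8
row [0.0, -0.1, -0.0] [-0.0122, -0.0264, -0.0013]
row [0.0, -0.1, -0.0] [-0.0122, -0.0264, 0.0437]
```

```bash
python3 -m pendant '[[[0,0,0,-0.010,-0.028,0,0],[0,0,0,-0.010,-0.028,0.02,0],[0,0,0,-0.010,-0.028,0.04,0],[0,0,0,-0.010,-0.028,0.044,0],[0,0,0,-0.010,-0.028,0.044,0],[0,0,0,-0.010,-0.028,0.044,0]]]'
python3 -c "
from m import *
im,d,p,M=snap('wrist'); c=cloud(d,p,M)
blobs(c,.1,.122,x=(.48,.65),y=(-.36,-.2),amin=20)
im,d,p,M=snap('top','t5'); c=cloud(d,p,M)
blobs(c,.1,.122,x=(.48,.65),y=(-.36,-.2),amin=20)
go(.56,-.278,.165,187)"
```

```text
clock: 13.6
eef_pos: [0.5585, -0.2775, 0.1663]
eef_rot: [-3.141, 0.0, -3.019]
contact_force: [1.3, 0.1, -0.0]
gripper_width: 0.311
grip_force: 60.0
[280. 167.] 1078 mean [ 0.5163 -0.2813  0.1143] mid [ 0.5238 -0.279   0.1104] ext [0.03  0.086 0.014]
[381. 204.] 171 mean [ 0.5437 -0.247   0.1131] mid [ 0.5572 -0.2579  0.1108] ext [0.093 0.06  0.021]
row [-0.1, 0.1, 0.0] [-0.0012, -0.0006, 0.0017]
```

```bash
python3 -m pendant '[[[0,0,0,0,-0.001,0.008,0],[0,0,0,0,-0.001,0.014,0],[0,0,0,0,-0.001,0.018,0],[0,0,0,0,-0.001,0.020,0],[0,0,0,0,-0.001,0.022,0],[0,0,0,0,-0.001,0.022,0]]]'
python3 -m pendant '[[[0,0,0,0,0,0.002,0],[0,0,0,0,0,0.004,0],[0,0,0,0,0,0.006,0],[0,0,0,0,0,0.006,0]]]'
```

```text
clock: 14.3
eef_pos: [0.5583, -0.2784, 0.1434]
eef_rot: [3.141, -0.0, -3.019]
contact_force: [0.4, 0.2, -1.6]
gripper_width: 0.31
grip_force: 59.9
clock: 14.7
eef_pos: [0.5585, -0.2785, 0.1376]
eef_rot: [3.142, 0.0, -3.019]
contact_force: [0.3, 1.7, 0.2]
gripper_width: 0.312
grip_force: 60.1
```

```bash
python3 -m pendant '[[[0,0,0,0,0,0.002,0],[0,0,0,0,0,0.003,0],[0,0,0,0,0,0.003,0]]]'
python3 -m pendant '[[[0,0,0,0,0,0.001,0],[0,0,0,0,0,0.0015,0],[0,0,0,0,0,0.0015,0]]]'
```

```text
clock: 15.0
eef_pos: [0.5581, -0.2786, 0.1343]
eef_rot: [3.141, -0.001, -3.02]
contact_force: [0.7, 1.3, -0.6]
gripper_width: 0.309
grip_force: 60.0
clock: 15.3
eef_pos: [0.5583, -0.2785, 0.1332]
eef_rot: [-3.142, 0.0, -3.019]
contact_force: [0.3, 3.9, 3.6]
gripper_width: 0.31
grip_force: 60.7
```

```bash
python3 -m pendant '[[[0,0,0,0,0,0.001,0],[0,0,0,0,0,0.001,0]]]'
python3 -m pendant '[[[0,0,0,0,0,0.001,0],[0,0,0,0,0,0.001,0]]]'
python3 -m pendant '[[[0,0,0,0,0,0.001,0],[0,0,0,0,0,0.001,0]]]'
```

```text
clock: 15.5
eef_pos: [0.5583, -0.2784, 0.133]
eef_rot: [-3.141, 0.001, -3.019]
contact_force: [-2.6, 4.2, 10.0]
gripper_width: 0.308
grip_force: 61.2
clock: 15.7
eef_pos: [0.5583, -0.2784, 0.133]
eef_rot: [-3.141, 0.001, -3.019]
contact_force: [-4.7, 5.9, 18.1]
gripper_width: 0.311
grip_force: 62.1
clock: 15.9
eef_pos: [0.5583, -0.2784, 0.1329]
eef_rot: [-3.14, 0.002, -3.019]
contact_force: [-8.7, 6.4, 24.8]
gripper_width: 0.312
grip_force: 62.8
```

```bash
python3 -m pendant '[[[0,0,0,0,0,-0.002,0],[0,0,0,0,0,-0.002,1],[0,0,0,0,0,-0.002,1],[0,0,0,0,0,-0.002,1],[0,0,0,0,0,-0.002,1],[0,0,0,0,0,-0.002,1],[0,0,0,0,0,-0.04,1],[0,0,0,0,0,-0.08,1]]]'
python3 -m pendant '[[[0,0,0,0,0.05,0,1],[0,0,0,0,0.1,0,1],[0,0,0,0.02,0.15,0,1],[0,0,0,0.03,0.2,0,1],[0,0,0,0.04,0.25,0,1],[0,0,0,0.04,0.25,0,1],[0,0,0,0.04,0.25,0,1]]]'
python3 - <<'E'
from m import *
im,d,p,M=snap('top','t6'); c=cloud(d,p,M)
blobs(c,.1,.14,x=(.48,.65),y=(-.36,-.2),amin=20)
blobs(c,.15,.17,x=(.48,.65),y=(-.36,-.2),amin=10)
v=c[170:230,360:425].reshape(-1,3); v=v[(v[:,2]>.1)&(v[:,2]<.14)]; A=np.c_[v[:,:2]-[.56,-.278],np.ones(len(v))]; print(np.linalg.lstsq(A,v[:,2],rcond=None)[0])
print('knobs');blobs(c,.066,.08,x=(.3,.56),y=(.05,.4),amin=15);print('sh'); blobs(c,.02,.05,x=(.3,.54),y=(.04,.4),amin=60)
print('jars');blobs(c,.055,.08,x=(.4,.69),y=(-.25,.33),amin=100)
E
```

```text
clock: 16.7
eef_pos: [0.5574, -0.2782, 0.2097]
eef_rot: [3.14, -0.003, -3.02]
contact_force: [1.1, -0.8, 0.6]
gripper_width: 0.995
grip_force: 0.0
clock: 17.4
eef_pos: [0.488, -0.0342, 0.2105]
eef_rot: [-3.141, 0.001, -3.017]
contact_force: [-0.3, -0.5, -0.8]
gripper_width: 1.003
grip_force: 0.0
[392. 197.] 1117 mean [ 0.5579 -0.2744  0.1211] mid [ 0.5595 -0.2768  0.1229] ext [0.098 0.098 0.034]
[397. 194.] 111 mean [ 0.558  -0.2772  0.1632] mid [ 0.5588 -0.2782  0.16  ] ext [0.026 0.027 0.02 ]
[ 0.01309774 -0.02109666  0.12124876]
knobs
[206. 225.] 66 mean [0.5057 0.1963 0.071 ] mid [0.5053 0.1965 0.0716] ext [0.021 0.024 0.011]
[165. 253.] 64 mean [0.4359 0.3028 0.0707] mid [0.4359 0.3027 0.0718] ext [0.021 0.021 0.011]
[205. 256.] 62 mean [0.4251 0.2002 0.0716] mid [0.4255 0.2006 0.0715] ext [0.021 0.021 0.01 ]
sh
[209. 227.] 299 mean [0.5046 0.195  0.0283] mid [0.5059 0.1963 0.0345] ext [0.057 0.056 0.028]
[160. 231.] 76 mean [0.4965 0.3213 0.0381] mid [0.5019 0.3294 0.0373] ext [0.043 0.036 0.025]
[169. 254.] 298 mean [0.4345 0.3007 0.0285] mid [0.4344 0.3025 0.0355] ext [0.056 0.056 0.029]
[208. 257.] 308 mean [0.4254 0.1988 0.0284] mid [0.4264 0.1997 0.034 ] ext [0.056 0.056 0.026]
jars
[365. 164.] 193 mean [ 0.6574 -0.2227  0.0633] mid [ 0.6567 -0.2196  0.0643] ext [0.061 0.058 0.019]
[172. 201.] 225 mean [0.5718 0.2858 0.0632] mid [0.5725 0.2854 0.0629] ext [0.062 0.06  0.015]
```

The wide stopper is home: shoulder at z = 0.121 and flat. Next is the first small stopper, at (0.4255, 0.2006).

```bash
python3 -c "
from h import *
go(.4255,.2006,.2,187);go(.4255,.2006,.04,187)"
```

```text
row [-0.0, 0.0, 0.1] [0.0335, 0.2418, 0.0102]
row [-0.0, 0.0, 0.1] [0.0336, 0.2419, 0.1702]
```

```bash
python3 -m pendant '[[[0,0,0,0.034,0.05,0,1],[0,0,0,0.034,0.1,0,1],[0,0,0,0.034,0.15,0,1],[0,0,0,0.034,0.2,0,1],[0,0,0,0.034,0.242,0.02,1],[0,0,0,0.034,0.242,0.06,1],[0,0,0,0.034,0.242,0.09,1],[0,0,0,0.034,0.242,0.09,1]]]'
python3 -c "
from h import *
go(.4255,.2006,.04,187)"
```

```text
clock: 18.25
eef_pos: [0.4236, 0.1992, 0.1166]
eef_rot: [-3.139, -0.006, -3.02]
contact_force: [-0.3, -0.7, 0.4]
gripper_width: 1.003
grip_force: 0.0
row [-0.1, -0.4, -0.0] [-0.0026, 0.0014, 0.0766]
```

```bash
python3 -m pendant '[[[0,0,0,-0.001,0.001,0.04,1],[0,0,0,-0.001,0.001,0.07,1],[0,0,0,-0.001,0.001,0.078,1],[0,0,0,-0.001,0.001,0.078,1],[0,0,0,-0.001,0.001,0.078,0],[0,0,0,-0.001,0.001,0.078,0],[0,0,0,-0.001,0.001,0.078,0],[0,0,0,-0.001,0.001,0.078,0]]]'
python3 -m pendant '[[[0,0,0,0,0,0,0],[0,0,0,0,0,0,0],[0,0,0,0,0,0,0],[0,0,0,0,0,0,0]]]'
python3 -m pendant '[[[0,0,0,0,0,-0.04,0],[0,0,0,0,0,-0.09,0],[0,0,0,0,0,-0.12,0],[0,0,0,0,0,-0.12,0]]]'
python3 -c "
from h import *
go(.4495,-.0395,.15,187);go(.4495,-.0395,.12,187)"
```

```text
clock: 19.05
eef_pos: [0.4263, 0.202, 0.0429]
eef_rot: [3.141, 0.001, -3.019]
contact_force: [0.4, -1.1, 0.5]
gripper_width: 0.328
grip_force: 0.0
clock: 19.45
eef_pos: [0.4262, 0.2021, 0.043]
eef_rot: [3.141, 0.001, -3.019]
contact_force: [-1.2, -0.4, 7.4]
gripper_width: 0.265
grip_force: 58.4
clock: 19.85
eef_pos: [0.4279, 0.2029, 0.1664]
eef_rot: [3.139, 0.007, -3.019]
contact_force: [-0.3, 0.4, -1.0]
gripper_width: 0.267
grip_force: 58.9
row [0.1, 0.4, 0.0] [0.0083, -0.2433, 0.0158]
row [0.1, 0.4, 0.0] [0.0085, -0.2433, 0.0458]
```

```bash
python3 -m pendant '[[[0,0,0,0.002,-0.04,0,0],[0,0,0,0.004,-0.09,0,0],[0,0,0,0.006,-0.14,0,0],[0,0,0,0.008,-0.19,0,0],[0,0,0,0.009,-0.23,0,0],[0,0,0,0.009,-0.242,0.02,0],[0,0,0,0.009,-0.242,0.04,0],[0,0,0,0.009,-0.242,0.04,0]]]'
python3 -c "
from h import *
go(.4495,-.0395,.10,187)"
```

```text
clock: 20.65
eef_pos: [0.4442, -0.0399, 0.1196]
eef_rot: [3.141, -0.005, -3.021]
contact_force: [0.0, 0.0, -0.4]
gripper_width: 0.261
grip_force: 59.0
row [0.1, -0.3, -0.1] [-0.0054, -0.0003, 0.0195]
```

```bash
python3 -m pendant '[[[0,0,0,-0.004,0,0,0],[0,0,0,-0.004,0,0,0],[0,0,0,-0.004,0,0.006,0],[0,0,0,-0.004,0,0.006,0]]]'
python3 -c "
from h import *
go(.4495,-.0395,.10,187)"
```

```text
clock: 21.05
eef_pos: [0.4502, -0.0386, 0.1159]
eef_rot: [-3.141, -0.0, -3.019]
contact_force: [-0.1, -0.7, -1.4]
gripper_width: 0.262
grip_force: 59.0
row [-0.0, -0.0, 0.0] [0.0008, -0.0008, 0.0159]
```

```bash
python3 -m pendant '[[[0,0,0,0,-0.001,0.008,0],[0,0,0,0,-0.001,0.014,0],[0,0,0,0,-0.001,0.018,0],[0,0,0,0,-0.001,0.020,0],[0,0,0,0,-0.001,0.022,0],[0,0,0,0,-0.001,0.022,0]]]'
python3 -m pendant '[[[0,0,0,0,0,0.002,0],[0,0,0,0,0,0.004,0],[0,0,0,0,0,0.006,0],[0,0,0,0,0,0.006,0]]]'
python3 -m pendant '[[[0,0,0,0,0,0.001,0],[0,0,0,0,0,0.001,0]]]'
```

```text
clock: 21.65
eef_pos: [0.4504, -0.0392, 0.094]
eef_rot: [3.14, 0.0, -3.019]
contact_force: [-0.3, 4.3, -1.0]
gripper_width: 0.261
grip_force: 58.9
clock: 22.05
eef_pos: [0.4507, -0.0391, 0.0881]
eef_rot: [3.14, 0.001, -3.019]
contact_force: [0.6, 5.9, 0.1]
gripper_width: 0.264
grip_force: 59.0
clock: 22.25
eef_pos: [0.4507, -0.039, 0.0873]
eef_rot: [3.14, 0.001, -3.019]
contact_force: [-0.0, 7.0, 3.6]
gripper_width: 0.265
grip_force: 59.2
```

```bash
python3 -m pendant '[[[0,0,0,0,0.001,0.001,0],[0,0,0,0,0.001,0.0015,0]]]'
python3 -m pendant '[[[0,0,0,0,0,0.001,0],[0,0,0,0,0,0.0015,0]]]'
python3 -m pendant '[[[0,0,0,0,0,0.001,0],[0,0,0,0,0,0.001,0]]]'
```

```text
clock: 22.45
eef_pos: [0.4507, -0.0386, 0.086]
eef_rot: [3.141, 0.001, -3.019]
contact_force: [-1.6, 5.3, 10.7]
gripper_width: 0.26
grip_force: 60.1
clock: 22.65
eef_pos: [0.4508, -0.0386, 0.0858]
eef_rot: [3.141, 0.002, -3.019]
contact_force: [-8.3, 5.7, 32.1]
gripper_width: 0.26
grip_force: 62.2
clock: 22.85
eef_pos: [0.4508, -0.0386, 0.0858]
eef_rot: [3.141, 0.003, -3.019]
contact_force: [-10.8, 6.0, 39.1]
gripper_width: 0.263
grip_force: 63.5
```

```bash
python3 -m pendant '[[[0,0,0,0,0,-0.003,0],[0,0,0,0,0,-0.003,1],[0,0,0,0,0,-0.003,1],[0,0,0,0,0,-0.003,1],[0,0,0,0,0,-0.003,1],[0,0,0,0,0,-0.003,1],[0,0,0,0,0,-0.04,1],[0,0,0,0,0,-0.08,1]]]'
python3 -m pendant '[[[0,0,0,0,0.05,0,1],[0,0,0,0,0.08,0,1]]]'
cat > l2.py <<'E'
from m import *
im,d,p,M=snap('top','t'+str(int(arm.get_obs()['clock']*100))); c=cloud(d,p,M)
print('knobs');blobs(c,.06,.08,x=(.3,.55),y=(.04,.4),amin=15);print('high');blobs(c,.105,.118,x=(.4,.7),y=(-.25,.4),amin=15)
print('sh70');blobs(c,.055,.08,x=(.4,.69),y=(-.25,.33),amin=100)
E
python3 l2.py; python3 -c "
from h import *
go(.5055,.1964,.12,187)"
```

```text
clock: 23.65
eef_pos: [0.4491, -0.039, 0.163]
eef_rot: [3.141, -0.003, -3.02]
contact_force: [1.5, 0.6, 0.2]
gripper_width: 1.002
grip_force: 0.0
clock: 23.85
eef_pos: [0.4411, 0.0413, 0.1643]
eef_rot: [3.141, 0.002, -3.022]
contact_force: [0.3, -0.1, -1.0]
gripper_width: 1.003
grip_force: 0.0
knobs
[172. 210.] 37 mean [0.5459 0.2853 0.0657] mid [0.5457 0.2844 0.0672] ext [0.008 0.038 0.011]
[207. 225.] 67 mean [0.5052 0.196  0.0705] mid [0.5054 0.1965 0.0708] ext [0.021 0.024 0.013]
[157. 229.] 36 mean [0.497  0.3229 0.0723] mid [0.4984 0.3267 0.0698] ext [0.026 0.02  0.02 ]
[165. 253.] 74 mean [0.435  0.3018 0.0702] mid [0.4347 0.3023 0.0683] ext [0.023 0.022 0.016]
high
[376. 199.] 71 mean [ 0.5556 -0.236   0.1132] mid [ 0.5588 -0.2384  0.1117] ext [0.079 0.021 0.013]
sh70
[363. 164.] 219 mean [ 0.6564 -0.2179  0.0637] mid [ 0.657  -0.2173  0.0649] ext [0.063 0.062 0.019]
[172. 201.] 224 mean [0.572  0.2852 0.0633] mid [0.5726 0.2848 0.0638] ext [0.062 0.059 0.018]
[329. 215.] 223 mean [ 0.5234 -0.1219  0.0635] mid [ 0.5227 -0.1207  0.0631] ext [0.061 0.06  0.016]
row [0.1, 0.1, 0.0] [-0.0833, 0.1429, 0.0441]
```

```bash
python3 -m pendant '[[[0,0,0,-0.03,0.05,0,1],[0,0,0,-0.06,0.1,0,1],[0,0,0,-0.083,0.143,0.01,1],[0,0,0,-0.083,0.143,0.044,1],[0,0,0,-0.083,0.143,0.06,1],[0,0,0,-0.083,0.143,0.06,1]]]'
python3 -c "
from h import *
go(.5055,.1964,.042,187)"
```

```text
clock: 24.5
eef_pos: [0.5038, 0.1924, 0.1004]
eef_rot: [-3.14, -0.005, -3.018]
contact_force: [-0.8, 0.7, -0.3]
gripper_width: 0.999
grip_force: 0.0
row [-0.1, -0.3, 0.1] [-0.0024, 0.0038, 0.0583]
```

```bash
python3 -m pendant '[[[0,0,0,-0.001,0.003,0.04,1],[0,0,0,-0.001,0.003,0.058,1],[0,0,0,-0.001,0.003,0.058,1],[0,0,0,-0.001,0.003,0.058,0],[0,0,0,-0.001,0.003,0.058,0],[0,0,0,-0.001,0.003,0.058,0],[0,0,0,-0.001,0.003,0.058,0],[0,0,0,-0.001,0.003,0.058,0]]]'
python3 -m pendant '[[[0,0,0,0,0,0,0],[0,0,0,0,0,0,0],[0,0,0,0,0,0,0]]]'
python3 -m pendant '[[[0,0,0,0,0,-0.04,0],[0,0,0,0,0,-0.09,0],[0,0,0,0,0,-0.14,0],[0,0,0,0,0,-0.15,0],[0,0,0,0,0,-0.15,0]]]'
python3 -c "
from h import *
go(.5228,-.1207,.19,187)"
```

```text
clock: 25.3
eef_pos: [0.5067, 0.1957, 0.0459]
eef_rot: [3.141, 0.001, -3.02]
contact_force: [-0.5, -0.1, 6.2]
gripper_width: 0.263
grip_force: 58.3
clock: 25.6
eef_pos: [0.5067, 0.1957, 0.0459]
eef_rot: [3.142, 0.002, -3.019]
contact_force: [-0.9, -0.3, 7.0]
gripper_width: 0.265
grip_force: 58.4
clock: 26.1
eef_pos: [0.5072, 0.196, 0.1971]
eef_rot: [3.141, 0.004, -3.019]
contact_force: [1.0, -0.8, -2.0]
gripper_width: 0.257
grip_force: 59.0
row [0.1, 0.2, 0.0] [0.0231, -0.3162, 0.0067]
```

```bash
python3 -m pendant '[[[0,0,0,0.003,-0.04,0,0],[0,0,0,0.006,-0.09,0,0],[0,0,0,0.010,-0.14,0,0],[0,0,0,0.014,-0.19,0,0],[0,0,0,0.018,-0.24,0,0],[0,0,0,0.021,-0.29,0,0],[0,0,0,0.022,-0.316,0,0],[0,0,0,0.022,-0.316,0,0]]]'
python3 -m pendant '[[[0,0,0,0,0,0.03,0],[0,0,0,0,0,0.06,0],[0,0,0,0,0,0.07,0],[0,0,0,0,0,0.07,0]]]'
python3 -c "
from h import *
go(.5228,-.1207,.105,187)"
```

```text
clock: 26.9
eef_pos: [0.5219, -0.1239, 0.1926]
eef_rot: [3.141, -0.003, -3.024]
contact_force: [0.1, 0.7, -0.2]
gripper_width: 0.255
grip_force: 59.1
clock: 27.3
eef_pos: [0.5212, -0.1198, 0.1229]
eef_rot: [3.14, -0.004, -3.019]
contact_force: [-1.0, -0.7, -0.6]
gripper_width: 0.261
grip_force: 59.1
row [0.1, -0.3, 0.0] [-0.0016, -0.0011, 0.0179]
```

```bash
python3 -m pendant '[[[0,0,0,-0.002,-0.001,0.006,0],[0,0,0,-0.002,-0.001,0.012,0],[0,0,0,-0.002,-0.001,0.018,0],[0,0,0,-0.002,-0.001,0.022,0],[0,0,0,-0.002,-0.001,0.024,0],[0,0,0,-0.002,-0.001,0.026,0],[0,0,0,-0.002,-0.001,0.026,0]]]'
python3 -m pendant '[[[0,0,0,0,0,0.002,0],[0,0,0,0,0,0.004,0],[0,0,0,0,0,0.006,0],[0,0,0,0,0,0.006,0]]]'
```

```text
clock: 28.0
eef_pos: [0.5247, -0.1214, 0.099]
eef_rot: [3.141, -0.0, -3.019]
contact_force: [0.1, 0.5, -0.7]
gripper_width: 0.258
grip_force: 59.1
clock: 28.4
eef_pos: [0.5248, -0.1216, 0.0928]
eef_rot: [-3.141, -0.0, -3.02]
contact_force: [-0.1, -0.1, -0.5]
gripper_width: 0.259
grip_force: 59.2
```

```bash
python3 -m pendant '[[[0,0,0,0,0,0.002,0],[0,0,0,0,0,0.003,0],[0,0,0,0,0,0.003,0]]]'
python3 -m pendant '[[[0,0,0,0,0,0.001,0],[0,0,0,0,0,0.0015,0]]]'
python3 -m pendant '[[[0,0,0,0,0,0.001,0],[0,0,0,0,0,0.0015,0]]]'
```

```text
clock: 28.7
eef_pos: [0.5248, -0.1213, 0.0898]
eef_rot: [3.141, -0.0, -3.019]
contact_force: [-0.5, 1.2, -0.5]
gripper_width: 0.26
grip_force: 59.2
clock: 28.9
eef_pos: [0.5249, -0.1214, 0.0892]
eef_rot: [-3.142, 0.0, -3.019]
contact_force: [-4.7, 2.2, 13.3]
gripper_width: 0.258
grip_force: 60.6
clock: 29.1
eef_pos: [0.525, -0.1213, 0.0889]
eef_rot: [-3.141, 0.001, -3.019]
contact_force: [-8.6, 4.0, 26.2]
gripper_width: 0.261
grip_force: 61.8
```

```bash
python3 -m pendant '[[[0,0,0,0,0,-0.002,0],[0,0,0,0,0,-0.002,1],[0,0,0,0,0,-0.002,1],[0,0,0,0,0,-0.002,1],[0,0,0,0,0,-0.002,1],[0,0,0,0,0,-0.002,1],[0,0,0,0,0,-0.04,1],[0,0,0,0,0,-0.09,1]]]'
python3 -m pendant '[[[0,0,0,0.01,0.05,0,1],[0,0,0,0.02,0.1,0,1],[0,0,0,0.03,0.15,0,1],[0,0,0,0.04,0.2,0,1],[0,0,0,0.05,0.25,0,1],[0,0,0,0.06,0.3,0,1],[0,0,0,0.06,0.3,0,1]]]'
python3 l2.py; python3 -c "
from h import *
go(.435,.3024,.12,187)"
```

```text
clock: 29.9
eef_pos: [0.5233, -0.1212, 0.176]
eef_rot: [3.14, -0.005, -3.019]
contact_force: [2.4, -0.6, 0.3]
gripper_width: 1.0
grip_force: 0.0
clock: 30.6
eef_pos: [0.4272, 0.173, 0.1772]
eef_rot: [3.14, 0.0, -3.014]
contact_force: [0.8, -0.3, -1.0]
gripper_width: 0.999
grip_force: 0.0
knobs
high
[376. 198.] 73 mean [ 0.557  -0.236   0.1135] mid [ 0.5591 -0.2389  0.1119] ext [0.078 0.021 0.012]
[332. 213.] 61 mean [ 0.5229 -0.1224  0.1139] mid [ 0.5244 -0.1224  0.112 ] ext [0.023 0.022 0.011]
[299. 243.] 60 mean [ 0.4498 -0.0378  0.1143] mid [ 0.4509 -0.0382  0.1135] ext [0.023 0.02  0.009]
sh70
[364. 164.] 222 mean [ 0.6571 -0.218   0.0635] mid [ 0.6566 -0.2179  0.0633] ext [0.062 0.062 0.017]
[170. 196.] 142 mean [0.583  0.2912 0.0635] mid [0.5778 0.2862 0.0625] ext [0.051 0.059 0.015]
[328. 216.] 357 mean [ 0.5206 -0.1191  0.0712] mid [ 0.5228 -0.1202  0.0675] ext [0.061 0.06  0.024]
[298. 245.] 372 mean [ 0.4487 -0.0378  0.0717] mid [ 0.4495 -0.0396  0.0695] ext [0.06  0.06  0.021]
row [0.0, 0.0, 0.3] [-0.0238, 0.1285, 0.0572]
```

```bash
python3 - <<'E'
from m import *
im,d,p,M=snap('wrist','w8'); c=cloud(d,p,M)
blobs(c,.06,.08,x=(.3,.48),y=(.2,.4),amin=30); blobs(c,.02,.035,x=(.3,.5),y=(.2,.4),amin=100)
E
```

```text
[421. 229.] 635 mean [0.4323 0.3025 0.0698] mid [0.4334 0.3046 0.0667] ext [0.023 0.023 0.013]
[399. 212.] 1641 mean [0.4299 0.2991 0.0285] mid [0.4342 0.3055 0.0289] ext [0.058 0.058 0.012]
[412. 262.] 211 mean [0.4832 0.3258 0.0282] mid [0.4852 0.3312 0.0275] ext [0.014 0.032 0.015]
```

C has not moved (0.434, 0.303).

```bash
python3 -m pendant '[[[0,0,0,-0.01,0.05,0,1],[0,0,0,-0.02,0.1,0,1],[0,0,0,-0.024,0.128,0.02,1],[0,0,0,-0.024,0.128,0.05,1],[0,0,0,-0.024,0.128,0.077,1],[0,0,0,-0.024,0.128,0.077,1]]]'
python3 -c "
from h import *
go(.4345,.303,.042,187)"
```

```text
clock: 31.3
eef_pos: [0.436, 0.2964, 0.0969]
eef_rot: [-3.138, -0.005, -3.021]
contact_force: [-0.0, 0.2, 0.4]
gripper_width: 1.001
grip_force: 0.0
row [-0.2, -0.3, -0.1] [0.0004, 0.0069, 0.0549]
```

```bash
python3 -m pendant '[[[0,0,0,0.002,0.005,0.04,1],[0,0,0,0.002,0.005,0.055,1],[0,0,0,0.002,0.005,0.055,1],[0,0,0,0.002,0.005,0.055,0],[0,0,0,0.002,0.005,0.055,0],[0,0,0,0.002,0.005,0.055,0],[0,0,0,0.002,0.005,0.055,0],[0,0,0,0.002,0.005,0.055,0]]]'
python3 -m pendant '[[[0,0,0,0,0,0,0],[0,0,0,0,0,0,0],[0,0,0,0,0,0,0]]]'
python3 -m pendant '[[[0,0,0,0,0,-0.04,0],[0,0,0,0,0,-0.09,0],[0,0,0,0,0,-0.14,0],[0,0,0,0,0,-0.15,0],[0,0,0,0,0,-0.15,0]]]'
python3 -c "
from h import *
go(.5724,.285,.19,187)"
```

```text
clock: 32.1
eef_pos: [0.4349, 0.3039, 0.046]
eef_rot: [3.141, 0.001, -3.019]
contact_force: [-1.0, -0.8, 6.8]
gripper_width: 0.259
grip_force: 58.4
clock: 32.4
eef_pos: [0.4349, 0.3039, 0.0459]
eef_rot: [3.141, 0.001, -3.019]
contact_force: [-0.3, -1.4, 7.3]
gripper_width: 0.264
grip_force: 58.4
clock: 32.9
eef_pos: [0.4354, 0.3044, 0.1971]
eef_rot: [3.14, 0.004, -3.019]
contact_force: [0.5, -0.3, -1.5]
gripper_width: 0.257
grip_force: 59.2
row [0.1, 0.2, 0.0] [-0.1336, -0.0359, 0.0075]
```

```bash
python3 -m pendant '[[[0,0,0,-0.03,-0.01,0,0],[0,0,0,-0.07,-0.02,0,0],[0,0,0,-0.11,-0.03,0,0],[0,0,0,-0.134,-0.036,0,0],[0,0,0,-0.134,-0.036,0.03,0],[0,0,0,-0.134,-0.036,0.06,0],[0,0,0,-0.134,-0.036,0.07,0],[0,0,0,-0.134,-0.036,0.07,0]]]'
python3 -c "
from h import *
go(.5724,.285,.105,187)"
```

```text
clock: 33.7
eef_pos: [0.5701, 0.2834, 0.1221]
eef_rot: [-3.14, -0.005, -3.019]
contact_force: [-0.6, 0.3, -0.6]
gripper_width: 0.257
grip_force: 59.2
row [-0.1, -0.3, 0.0] [-0.0026, 0.0013, 0.0171]
```

```bash
python3 -m pendant '[[[0,0,0,-0.001,0.001,0.006,0],[0,0,0,-0.001,0.001,0.012,0],[0,0,0,-0.001,0.001,0.018,0],[0,0,0,-0.001,0.001,0.022,0],[0,0,0,-0.001,0.001,0.024,0],[0,0,0,-0.001,0.001,0.026,0],[0,0,0,-0.001,0.001,0.026,0]]]'
python3 -m pendant '[[[0,0,0,0,0,0.002,0],[0,0,0,0,0,0.004,0],[0,0,0,0,0,0.006,0],[0,0,0,0,0,0.006,0]]]'
```

```text
clock: 34.4
eef_pos: [0.5725, 0.2855, 0.099]
eef_rot: [3.141, -0.0, -3.019]
contact_force: [-0.0, 1.8, -1.2]
gripper_width: 0.265
grip_force: 59.1
clock: 34.8
eef_pos: [0.5726, 0.2858, 0.0932]
eef_rot: [3.141, 0.0, -3.019]
contact_force: [-2.2, 2.8, 1.0]
gripper_width: 0.263
grip_force: 59.5
```

```bash
python3 -m pendant '[[[0,0,0,0,0,0.002,0],[0,0,0,0,0,0.003,0],[0,0,0,0,0,0.003,0]]]'
python3 -m pendant '[[[0,0,0,0,0,0.001,0],[0,0,0,0,0,0.0015,0]]]'
python3 -m pendant '[[[0,0,0,0,0,0.001,0],[0,0,0,0,0,0.0015,0]]]'
```

```text
clock: 35.1
eef_pos: [0.5723, 0.2856, 0.0898]
eef_rot: [3.141, -0.001, -3.019]
contact_force: [-3.4, 4.2, 0.8]
gripper_width: 0.256
grip_force: 59.5
clock: 35.3
eef_pos: [0.5727, 0.2857, 0.0892]
eef_rot: [3.141, 0.0, -3.019]
contact_force: [-7.8, 3.9, 12.2]
gripper_width: 0.258
grip_force: 60.6
clock: 35.5
eef_pos: [0.5727, 0.2859, 0.089]
eef_rot: [3.14, 0.001, -3.019]
contact_force: [-10.2, 2.4, 22.2]
gripper_width: 0.256
grip_force: 61.6
```

Home. Release, retreat and check.

```bash
python3 -m pendant '[[[0,0,0,0,0,-0.002,0],[0,0,0,0,0,-0.002,1],[0,0,0,0,0,-0.002,1],[0,0,0,0,0,-0.002,1],[0,0,0,0,0,-0.002,1],[0,0,0,0,0,-0.002,1],[0,0,0,0,0,-0.05,1],[0,0,0,0,0,-0.1,1]]]'
python3 -m pendant '[[[0,0,0,0.05,0,-0.03,1],[0,0,0,0.1,0,-0.03,1],[0,0,0,0.15,0,-0.03,1],[0,0,0,0.2,0.02,-0.03,1],[0,0,0,0.25,0.05,-0.03,1],[0,0,0,0.3,0.1,-0.03,1],[0,0,0,0.3,0.15,-0.03,1],[0,0,0,0.3,0.15,-0.03,1]]]'
python3 - <<'E'
from m import *
im,d,p,M=snap('top','t9'); c=cloud(d,p,M)
print('small'); blobs(c,.055,.085,x=(.4,.69),y=(-.25,.33),amin=100)
print('high'); blobs(c,.105,.13,x=(.4,.7),y=(-.34,.4),amin=40)
print('shaker'); blobs(c,.085,.1,x=(.45,.54),y=(.3,.38))
print('scoop'); blobs(c,.015,.05,x=(.35,.48),y=(-.3,-.09),amin=30)
b=cv2.imread('pics/t9.png')[130:300,140:430]; cv2.imwrite('pics/t9c.png',cv2.resize(b,(725,425)))
E
```

```text
clock: 36.3
eef_pos: [0.5717, 0.2847, 0.1866]
eef_rot: [-3.14, -0.004, -3.02]
contact_force: [0.9, 1.1, 0.1]
gripper_width: 1.0
grip_force: 0.0
clock: 37.1
eef_pos: [0.2548, 0.3996, 0.2177]
eef_rot: [3.14, 0.001, -3.018]
contact_force: [1.7, 0.2, 0.2]
gripper_width: 0.999
grip_force: 0.0
small
[364. 164.] 224 mean [ 0.6569 -0.2181  0.0639] mid [ 0.6563 -0.2177  0.0656] ext [0.063 0.063 0.021]
[173. 201.] 361 mean [0.5685 0.2825 0.0706] mid [0.5722 0.2848 0.0704] ext [0.063 0.06  0.028]
[328. 216.] 363 mean [ 0.5205 -0.1191  0.0716] mid [ 0.5227 -0.1208  0.0705] ext [0.061 0.06  0.028]
[298. 245.] 373 mean [ 0.4488 -0.0378  0.0717] mid [ 0.4495 -0.0396  0.0689] ext [0.06  0.06  0.027]
[359. 252.] 100 mean [ 0.4247 -0.1918  0.0793] mid [ 0.423  -0.1918  0.0764] ext [0.046 0.019 0.017]
high
[392. 197.] 1105 mean [ 0.558  -0.2746  0.1211] mid [ 0.5598 -0.277   0.1177] ext [0.098 0.098 0.024]
[170. 198.] 77 mean [0.5719 0.283  0.1141] mid [0.5726 0.2833 0.1141] ext [0.024 0.023 0.017]
[332. 213.] 73 mean [ 0.523  -0.1222  0.115 ] mid [ 0.5232 -0.1225  0.1152] ext [0.021 0.023 0.012]
[299. 243.] 72 mean [ 0.4499 -0.0379  0.1161] mid [ 0.4509 -0.0382  0.1176] ext [0.023 0.02  0.015]
shaker
[151. 227.] 71 mean [0.5023 0.3338 0.0884] mid [0.5016 0.3339 0.0889] ext [0.026 0.023 0.008]
scoop
[372. 243.] 39 mean [ 0.4513 -0.2369  0.0271] mid [ 0.451  -0.2376  0.0275] ext [0.01  0.061 0.014]
[336. 259.] 133 mean [ 0.4104 -0.1406  0.0273] mid [ 0.4119 -0.1474  0.0306] ext [0.069 0.083 0.028]
[376. 264.] 40 mean [ 0.395  -0.2446  0.0276] mid [ 0.3952 -0.2455  0.0261] ext [0.009 0.062 0.02 ]
```

View pics/t9c.png

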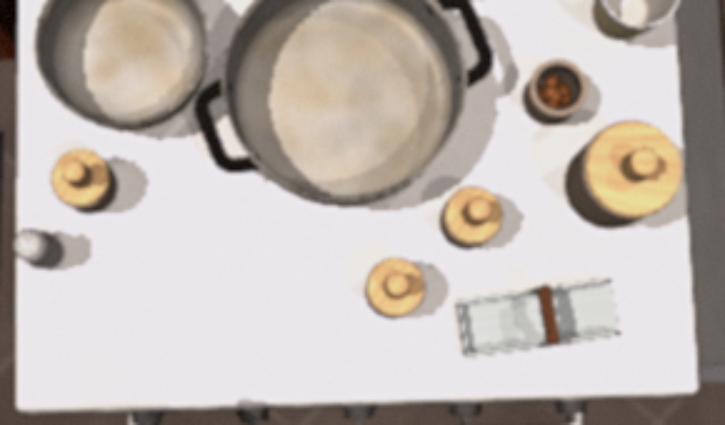

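All three small stoppers and the wide one sit flat (pixels (82,178), (473,215), (396,287) and (632,170)). The scoop stands empty and the shaker has not moved.

```bash
python3 -c "
from workcell import arm
print(arm.sign_off())"
```

```text
the job is handed in; nothing more can be done
None
```

The job is done and handed in at about 37 s on the robot's clock: both rusks are in the wide jar under its stopper, the empty scoop is back on the range, all three small stoppers are pressed home with the fourth small jar left open, and the salt shaker was not touched.

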